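# Tip the drained rack onto its feet and stand the stirring rod in it

### The job

The wooden rack has been stood on end to drain. With a light push near its top, tip it over where it stands so that it drops onto its feet with the deck that is flush with the end boards facing up; do not pick it up. Then take the white stirring rod out of its block and put it down through any one hole of the rack, right through both decks until it stands on the bench, let go of it, and leave the other things where they are.

Things in the scene. Friction and masses are not known exactly. Their poses are not given: they have to be found in the camera images.
- rack: loose wooden rack, 170 mm long (x), 64 wide (y), 50 high (z), 0.2 to 0.35 kg: end boards 10 thick joined by an upper deck (z 42 to 50, flush with the end boards) and a lower one (z 16 to 24, so recessed 16 between the feet). Its feet are the end boards' lower edges. Origin: centre of its underside; z out of the upper deck. It starts standing on its -x end board: x up, z level, origin 85 mm above the bench
- rack_toe (a point): middle of the lower edge of the rack's -x end board (x = -85 mm, y = z = 0 in the rack); at the start on the bench, straight below the rack's origin. The rack turns about this edge towards its feet (its -z side) when its top is pushed on the upper deck; it overbalances at about 20 degrees. Pushed low down it slides instead
- block: dark wooden block, 90 x 70 x 50 mm (x, y, z), fixed; origin: centre of its underside. A 14 mm hole, 40 mm deep, goes straight down its middle; the rod stands in it at the start
- rod: white plastic stirring rod, straight, round, 12 mm thick, 190 mm long, 50 g, tapered at the foot over 6 mm; origin: centre of its lower end, z up along it. It starts upright in the block, its lower end 10 mm above the bench and its top at 200 mm
- rack_hole0 (a point): centre of the hole at x = -45 mm, nearest the end that stands on the bench at the start, at the upper face of the rack's upper deck (50 mm above the feet); 20 mm hole, with another of 20 mm right below it in the lower deck
- rack_hole1 (a point): centre of the middle hole, at the upper face of the rack's upper deck (50 mm above the feet); 20 mm hole, with another of 20 mm right below it in the lower deck
- rack_hole2 (a point): centre of the hole at x = +45 mm, at the upper face of the rack's upper deck (50 mm above the feet); 20 mm hole, with another of 20 mm right below it in the lower deck
- jar: bystander: small closed jar of amber glass with black lid, 52 mm across, 75 mm tall; origin: centre of its underside, z up
- beaker: bystander: open clear beaker, 72 mm across, 90 mm tall; origin: centre of its underside, z up
- tipbox: bystander: closed blue box of pipette tips with a clear lid, 91 x 126 x 91 mm (x, y, z); origin: centre of its underside, z up
- flask: bystander: clear conical flask, 82 mm across the base, 110 mm tall; origin: centre of its underside, z up
- amber: bystander: amber glass bottle with black cap, 68 mm across, 150 mm tall; origin: centre of its underside, z up
- dish: bystander: flat round glass dish with lid, 94 mm across, 18 mm high; origin: centre of its underside, z up
- wash: bystander: white plastic bottle, 66 mm across, 160 mm tall; origin: centre of its underside, z up
Things that resemble listed ones, but are neither listed nor needed, are in the scene too. Several things have the shape of the block; the one meant has the colours described above.

How it is judged:
By the outcome, as a careful person would: the job done as asked, in the order asked, and still so for the second after the job is handed in, with the robot touching nothing.
It also fails if it takes over 64 s, if anything falls off the work surface, if the arm or the gripper's body presses on something with over 40 N, if the wrist force passes 120 N, or if a joint passes its speed limit or range.

### The arm

A 7-joint arm with a two-finger parallel gripper is mounted at the origin on the work surface. World frame = base frame: x ahead of the robot, y to its left, z up, the work surface at z = 0. Lengths are in mm, angles in rad, forces in N, time in s.
With the tool pointing down it reaches from about 400 to 875 mm from the base axis. Payload 4.4 kg.
Tool frame: the origin (TCP) lies at the very end of the fingers, on their centre line; the grasp point (between the pads) lies 19 mm behind it (ctrl.grip_point_offset is the distance from the TCP to the grasp point, in mm); z points along the fingers, y is the line along which they close (so a half turn about z gives the same grasp; the last joint's range is limited). The gripper opens to 85 mm and grips with 20 to 120 N. Pads are 22 mm wide; open, the fingers measure 114 mm over their backs; the gripper's body (76 mm by 85 mm) begins 54 mm behind the grasp point. The pads swing forward as they close: fully open they stand 13 mm farther back than shut.
Start: joints at [1.124, 0.628, 0.038, 1.517, -0.027, 0.996, -0.02], TCP at [241.609, -603.442, 231.313] pointing down, gripper open.
Joint ranges: [-3.06, 3.06], [-0.37, 2.12], [-1.25, 1.32], [0.18, 2.47], [-1.1, 4.24], [0.23, 1.98], [-2.94, 2.94]. Speed limits (rad/s): [2.57, 2.57, 3.14, 3.14, 3.14, 3.14, 3.14].

### API

Orientations are given as [roll, pitch, yaw] about the fixed x, y, z axes, in that order (R = Rz(yaw) Ry(pitch) Rx(roll)).
In Python, from cell import ctrl gives the robot as it stands.
- The arm moves only by the tool jog_arm, never from a script. Its argument "increments" is one flat list of numbers, 7 for each row, row after row: the finger opening in cm, from 0 to 8.54, then the shift along the tool's x, y, z in cm, then the turn, a rotation vector about the tool's x, y, z in degrees. In form: [fingers, x, y, z, rx, ry, rz, fingers, x, y, z, rx, ry, rz, ...]. A call has 1 to 20 rows; each row is the pose to reach, as a shift and turn from the pose commanded when the call began, along the tool's axes at that moment; what a row does not reach only later rows make up. A row lasts 1/10 s, in which the tool goes at most 50 mm and 8.59 degrees, less where a joint would pass 70% of its speed; a pose out of reach is approached as far as the arm can. A call with a gripper value outside its range is refused whole. The fingers move at their own pace and stop on an object; the grip force is fixed at half the most. Time passes only in rows, so rows that repeat a pose let the fingers close. It gives the time, the measured TCP pose, the force, the opening and the grip force at its end, in the units of the state.
- ctrl.read_state(): the state, without advancing time (a new reading comes with each control period).
- ctrl.get_image(name): name is "side" or "top" or "wrist"; returns the picture (480x640x3 uint8, red, green, blue); there is no depth.
- ctrl.camera_params(name): a dict with "fx", "fy", "cx", "cy" (pixels), "distortion" ([k1, k2, p1, p2, k3] as OpenCV has them; the pictures are not rectified), "extrinsics" (4x4, takes a point from world to camera coordinates). Camera axes: x right, y down, z forward; pixel columns grow to the right and rows downward; lengths in mm; the calibration is good to about 2 mm. A picture is of the moment at which its call begins: read the wrist's pose just before it. camera_params takes no time and is no camera call; for the wrist camera it gives the pose at the moment of the call.
- ctrl.finish_job(): hands the job in; it is judged then, once.
The state is a dict: "clock": time; "qpos": joint angles; "qd": joint speeds; "tau": joint torques, N m; "eef_pos": TCP position; "tool_rot": TCP orientation; "force": force on the tool from outside, world axes, zero at the start; "torque": the same for the moment, N m; "width": finger opening in mm; "gripper_force": force on a finger pad.
Only numpy, scipy, OpenCV 4.12 (cv2) and the standard library are available. Lean on these libraries where they do the work, as an engineer would, in place of code of your own. Each camera call takes 0.05 s, during which the arm holds its last target. There are 200 camera calls.

## Working session

There is one attempt and no reset: what is moved stays moved. The work goes in short steps, Python scripts to look and compute and a tool call to move; the robot and the scene stay as the last step left them, time stands still between calls to the robot, and variables do not carry over. Pictures are saved under pics/ and viewed, at most 10 in all, crops included, and the job is handed in when it is done.

Besides the shell and the picture viewer there is one more tool, called after ">>>" by a JSON object that holds its "fn" and its "kwargs", one argument or row to a line. jog_arm: Moves the arm, as the interface text tells. Its arguments: {"type":"object","properties":{"increments":{"type":"array","items":{"type":"number"}}},"required":["increments"]}

```bash
ls; mkdir -p pics
cat > h.py <<'E'
import numpy as np,cv2
from cell import ctrl
from scipy.spatial.transform import Rotation as R
def grab(n,f=None):
    im=ctrl.get_image(n); 
    if f: cv2.imwrite('pics/'+f,im[...,::-1])
    return im
def ray(n,uv):
    p=ctrl.camera_params(n);K=np.array([[p['fx'],0,p['cx']],[0,p['fy'],p['cy']],[0,0,1]])
    x=cv2.undistortPoints(np.array([[uv]],float),K,np.array(p['distortion']))[0,0]
    E=np.array(p['extrinsics']);Rm=E[:3,:3];c=-Rm.T@E[:3,3];d=Rm.T@np.array([x[0],x[1],1]);return c,d/np.linalg.norm(d)
def plane(n,uv,z):
    c,d=ray(n,uv);return c+d*(z-c[2])/d[2]
def proj(n,P):
    p=ctrl.camera_params(n);K=np.array([[p['fx'],0,p['cx']],[0,p['fy'],p['cy']],[0,0,1]]);E=np.array(p['extrinsics'])
    return cv2.projectPoints(np.array(P,float).reshape(-1,3),cv2.Rodrigues(E[:3,:3])[0],E[:3,3],K,np.array(p['distortion']))[0][:,0]
def two(n1,uv1,n2,uv2):
    c1,d1=ray(n1,uv1);c2,d2=ray(n2,uv2)
    t=np.linalg.lstsq(np.c_[d1,-d2],c2-c1,rcond=None)[0];a=c1+t[0]*d1;b=c2+t[1]*d2
    return (a+b)/2,np.linalg.norm(a-b)
E
python3 - <<'E'
from h import *
np.set_printoptions(precision=3,suppress=True)
for n in('side','top'):
    grab(n,n+'0.png');E=np.array(ctrl.camera_params(n)['extrinsics']);print(n,-E[:3,:3].T@E[:3,3],E[2,:3])
s=ctrl.read_state();print(s['eef_pos'],s['tool_rot'],s['clock'],s['qpos'])
E
```

```text
pics
side [  80.062 1225.14  1063.074] [ 0.264 -0.758 -0.596]
top [ 290.342   26.634 1420.357] [ 0.153 -0.015 -0.988]
[ 241.412 -602.888  230.496] [-3.14   0.     0.381] 0.1 [ 1.124  0.629  0.038  1.518 -0.027  0.996 -0.02 ]
```

View pics/side0.png

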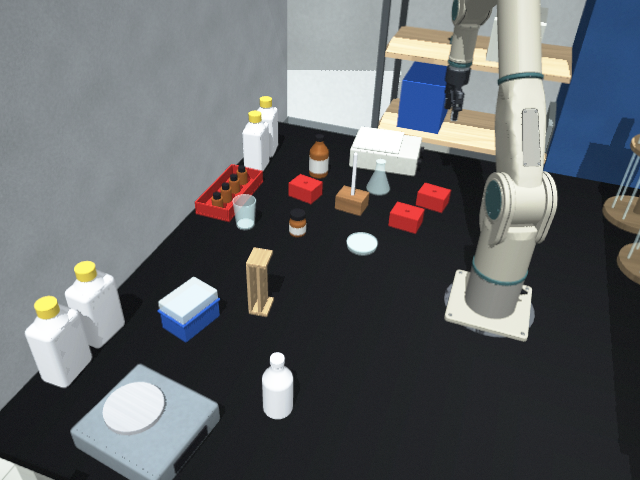

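View pics/top0.png

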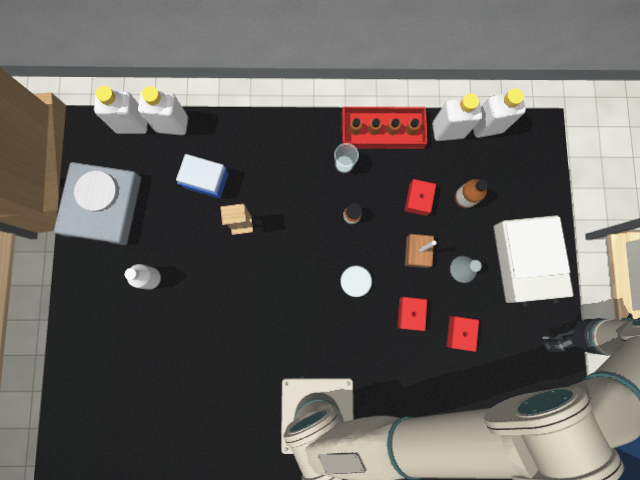

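The side view shows the rack standing at (260,282) and the rod in a brown block at (352,200). The other block-shaped things are red, at (306,188), (406,217) and (433,197). In the top view the brown block is at (420,250) and the red ones are at (421,197), (413,314) and (463,334). Only the brown one is dark wood and holds the white rod. One enlarged crop to confirm this and show the rack in detail.

Run:
```python
import cv2,numpy as np
s=cv2.imread('pics/side0.png');t=cv2.imread('pics/top0.png')
f=lambda im,x,y,w,h,k:cv2.resize(im[y:y+h,x:x+w],(w*k,h*k),interpolation=cv2.INTER_CUBIC)
a=f(s,235,240,50,80,7);b=f(t,210,195,50,45,6);c=f(t,395,230,50,45,6)
H=np.zeros((560,650,3),np.uint8);H[:,:350]=a;H[:270,350:]=b;H[280:550,350:]=c
cv2.imwrite('pics/crop1.png',H)
```

```text
(no output)
```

View pics/crop1.png

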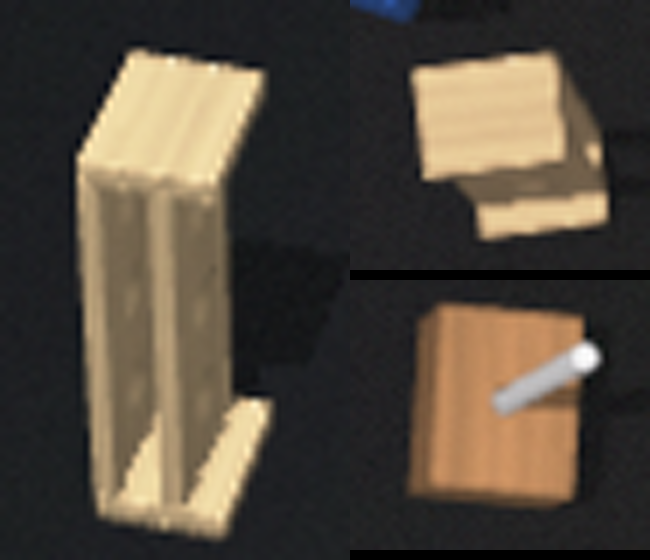

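The crop confirms the brown wood block holding the rod. It also shows the rack's flush deck facing away from the robot (left edge in the side view) and its feet facing the robot, so it should be pushed towards -x.

```bash
cat >> h.py <<'E'
def tool(P):
    "shift in tool axes (cm) from measured TCP to world P"
    s=ctrl.read_state();return R.from_euler('xyz',s['tool_rot']).inv().apply(np.array(P)-s['eef_pos'])/10
E
python3 - <<'E'
from h import *
np.set_printoptions(precision=1,suppress=True)
S=lambda p:((p[0]+.5)/7-.5+235,(p[1]+.5)/7-.5+240)
T=lambda p:((p[0]-350+.5)/6-.5+210,(p[1]+.5)/6-.5+195)
T2=lambda p:((p[0]-350+.5)/6-.5+395,(p[1]-280+.5)/6-.5+230)
sc=[(130,50),(265,70),(220,183),(79,158)] # order: far-left,far-right,near-right,near-left in side
print('rack side z170',[plane('side',S(p),170) for p in sc])
print('rack top z170',[plane('top',T(p),170) for p in [(414,70),(557,52),(567,160),(425,180)]])
print('feet side z0',[plane('side',S(p),0) for p in [(222,540),(100,518)]],plane('side',S((272,402)),10))
print('feet top z10',[plane('top',T(p),10) for p in [(482,240),(608,220)]])
print('block top corners z50',[plane('top',T2(p),50) for p in [(441,304),(582,317),(575,503),(432,492)]])
print('rod tip top',plane('top',T2((585,357)),200), 'rod entry',plane('top',T2((500,404)),50))
im=cv2.imread('pics/side0.png');m=im[140:200,340:366].min(2)>150;ys,xs=np.nonzero(m)
print([(y+140,xs[ys==y].mean()+340) for y in np.unique(ys)][::4])
for n,uvs in dict(top=[(143,277),(202,175),(345,157),(353,214),(356,281),(471,193),(464,268)]).items():
    for uv in uvs: print(uv,plane(n,uv,0))
s=ctrl.read_state();print(R.from_euler('xyz',s['tool_rot']).as_matrix())
E
```

```text
rack side z170 [array([587.2, 201.4, 170. ]), array([538. , 193.9, 170. ]), array([527.6, 257.1, 170. ]), array([578.1, 262.9, 170. ])]
rack top z170 [array([580., 266., 170.]), array([588.5, 201.3, 170. ]), array([538.4, 195.7, 170. ]), array([529.1, 259.6, 170. ])]
feet side z0 [array([529.7, 259.2,   0. ]), array([576.2, 265.4,   0. ])] [537.5 194.4  10. ]
feet top z10 [array([528.6, 259.6,  10. ]), array([539. , 195.8,  10. ])]
block top corners z50 [array([ 525.5, -277.1,   50. ]), array([ 519. , -347.2,   50. ]), array([ 426.2, -340. ,   50. ]), array([ 431.6, -269.6,   50. ])]
rod tip top [ 476.1 -306.8  200. ] rod entry [ 475.4 -304.7   50. ]
[(np.int64(140), np.float64(359.5)), (np.int64(144), np.float64(358.5)), (np.int64(148), np.float64(358.0)), (np.int64(152), np.float64(357.5)), (np.int64(156), np.float64(357.5)), (np.int64(160), np.float64(357.5)), (np.int64(164), np.float64(357.0)), (np.int64(168), np.float64(354.0)), (np.int64(172), np.float64(354.0)), (np.int64(176), np.float64(353.5)), (np.int64(180), np.float64(353.0)), (np.int64(184), np.float64(353.0)), (np.int64(188), np.float64(352.5)), (np.int64(192), np.float64(352.0))]
(143, 277) [400.1 524.4   0. ]
(202, 175) [719.4 358.4   0. ]
(345, 157) [779.8 -90.5   0. ]
(353, 214) [ 595.6 -113.4    0. ]
(356, 281) [ 387.7 -119.6    0. ]
(471, 193) [ 663.5 -485.     0. ]
(464, 268) [ 427.4 -451.1    0. ]
[[ 0.9  0.4 -0. ]
 [ 0.4 -0.9  0. ]
 [-0.  -0.  -1. ]]
```

Run:
```python
from h import *
np.set_printoptions(precision=2,suppress=True)
for P in [(241,-603,290),(650,242,270),(650,242,145),(583,233,145)]: print(P,tool(P))
```

```text
(241, -603, 290) [-0.04 -0.02 -5.95]
(650, 242, 270) [ 69.33 -63.26  -3.84]
(650, 242, 145) [ 69.33 -63.24   8.66]
(583, 233, 145) [ 62.78 -64.89   8.66]
```

>>> {"fn": "jog_arm", "kwargs": {
  "increments": [0,0,0,-6,0,0,0,0,0,0,-6,0,0,0,0,69.3,-63.2,-6,0,0,14.3,0,69.3,-63.2,-6,0,0,14.3,0,69.3,-63.2,-6,0,0,14.3,0,69.3,-63.2,-6,0,0,14.3,0,69.3,-63.2,-6,0,0,14.3,0,69.3,-63.2,-6,0,0,14.3,0,69.3,-63.2,-6,0,0,14.3,0,69.3,-63.2,-6,0,0,14.3,0,69.3,-63.2,-6,0,0,14.3,0,69.3,-63.2,-6,0,0,14.3,0,69.3,-63.2,-6,0,0,14.3,0,69.3,-63.2,-6,0,0,14.3,0,69.3,-63.2,-6,0,0,14.3,0,69.3,-63.2,-6,0,0,14.3,0,69.3,-63.2,-6,0,0,14.3,0,69.3,-63.2,-6,0,0,14.3,0,69.3,-63.2,-6,0,0,14.3,0,69.3,-63.2,-6,0,0,14.3]
}}

```text
clock: 2.1
eef_pos: [634.1, 208.6, 291.1]
tool_rot: [3.141, -0.0, 0.131]
force: [0.8, -0.5, -0.4]
width: 0.1
gripper_force: 0.0
```

>>> {"fn": "jog_arm", "kwargs": {
  "increments": [0,1.8,-3,0,0,0,0,0,1.8,-3,4,0,0,0,0,1.8,-3,8,0,0,0,0,1.8,-3,11,0,0,0,0,1.8,-3,13.5,0,0,0,0,1.8,-3,14.6,0,0,0,0,1.8,-3,14.6,0,0,0,0,1.8,-3,14.6,0,0,0]
}}

```text
clock: 2.9
eef_pos: [648.3, 239.1, 146.4]
tool_rot: [-3.141, -0.002, 0.131]
force: [-0.5, 0.3, 0.8]
width: -0.0
gripper_force: 0.0
```

Run:
```python
from h import *
s=ctrl.read_state();print(s['eef_pos'],s['tool_rot'],s['force'])
im=grab('side','side1.png');cv2.imwrite('pics/side1c.png',cv2.resize(im[200:340,200:340,::-1],(560,560)))
```

```text
[648.33427715 239.09230986 146.42415742] [-3.14112089e+00 -1.80982081e-03  1.31103146e-01] [-0.48279134  0.29864349  0.82049302]
```

View pics/side1c.png

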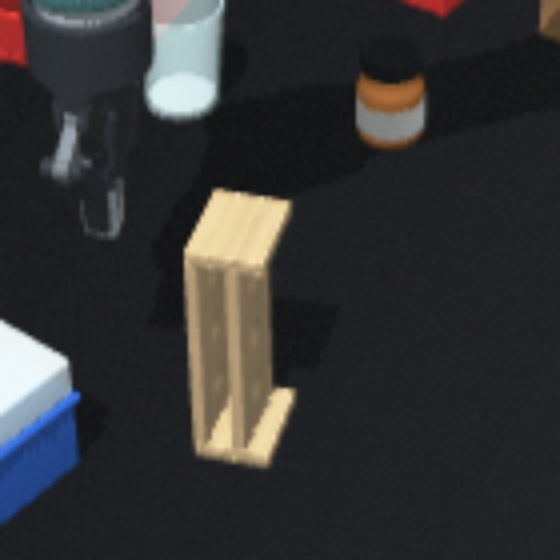

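The fingers, at crop (100,215), stand behind the rack's deck face, so I'll push slowly.

>>> {"fn": "jog_arm", "kwargs": {
  "increments": [0,-2,0,0,0,0,0,0,-4,0,0,0,0,0,0,-4.4,0,0,0,0,0,0,-4.8,0,0,0,0,0,0,-5.2,0,0,0,0,0,0,-5.6,0,0,0,0,0,0,-6,0,0,0,0,0,0,-6.4,0,0,0,0,0,0,-6.8,0,0,0,0,0,0,-7.2,0,0,0,0,0,0,-7.6,0,0,0,0,0,0,-8,0,0,0,0,0,0,-8.4,0,0,0,0,0]
}}

```text
clock: 4.25
eef_pos: [563.8, 227.8, 145.3]
tool_rot: [3.142, 0.0, 0.131]
force: [0.1, 0.5, 0.1]
width: 0.0
gripper_force: 0.2
```

Run:
```python
from h import *
s=ctrl.read_state();print(s['eef_pos'],s['tool_rot'],s['force'])
im=grab('side','side2.png');cv2.imwrite('pics/side2c.png',cv2.resize(im[200:340,200:340,::-1],(420,420)))
```

```text
[563.75639001 227.76005685 145.27030537] [3.14155935e+00 2.56587346e-04 1.31203678e-01] [0.11033171 0.48466379 0.13839148]
```

View pics/side2c.png

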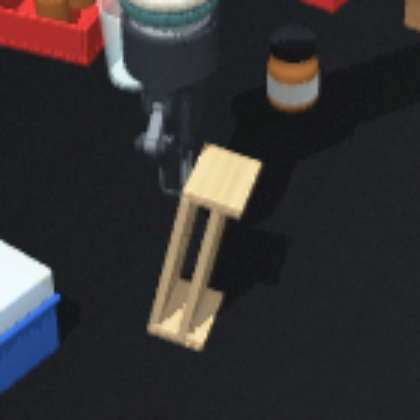

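The rack is tipping about its toe, with its top leaning to crop (222,180) and its foot in place at (185,335). I'll keep pushing, then retreat up and away.

>>> {"fn": "jog_arm", "kwargs": {
  "increments": [0,-0.4,0,0,0,0,0,0,-0.8,0,0,0,0,0,0,-1.2,0,0,0,0,0,0,-1.6,0,0,0,0,0,0,-2,0,0,0,0,0,0,-2.4,0,0,0,0,0,0,-2.8,0,0,0,0,0,0,-3.2,0,0,0,0,0,0,-3.4,0,0,0,0,0,0,-3.4,0,0,0,0,0,0,-3.4,0,0,0,0,0,0,-3.4,0,0,0,0,0,0,-3.4,0,0,0,0,0]
}}

```text
clock: 5.6
eef_pos: [530.7, 223.4, 145.3]
tool_rot: [-3.142, -0.0, 0.131]
force: [-0.2, 0.1, -0.7]
width: 0.1
gripper_force: 0.0
```

Run:
```python
from h import *
np.set_printoptions(precision=3,suppress=True)
s=ctrl.read_state();print(s['eef_pos'],s['tool_rot'],s['force'])
im=grab('side','side3.png');t=grab('top','top3.png')
H=np.hstack([cv2.resize(im[220:340,200:340],(560,480)),cv2.resize(t[200:320,200:260],(240,480))])
cv2.imwrite('pics/c3.png',H[...,::-1])
print(tool((475.8,-307,300)))
```

```text
[530.714 223.382 145.315] [-3.142 -0.     0.131] [-0.218  0.082 -0.737]
[-12.365  51.863 -15.471]
```

View pics/c3.png

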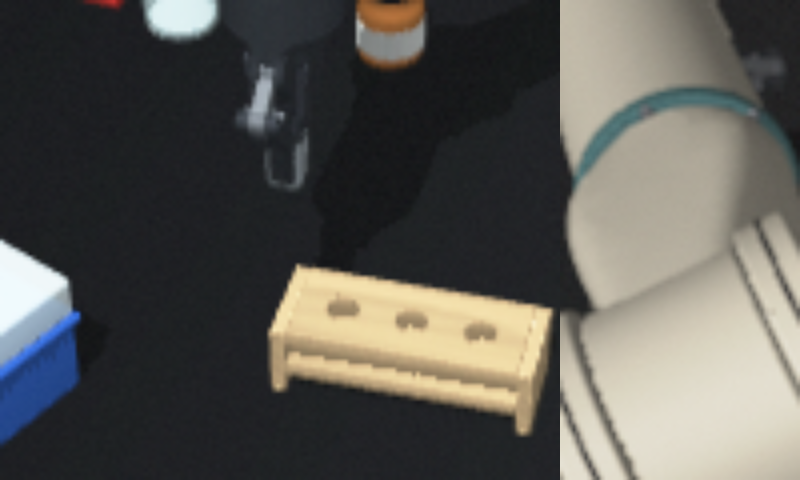

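The rack is on its feet, with the flush deck up and its holes at crop (343,308), (411,321) and (480,332). Now for the rod.

>>> {"fn": "jog_arm", "kwargs": {
  "increments": [8.5,0,0,-4,0,0,0,8.5,-12.4,51.9,-15.5,0,0,0,8.5,-12.4,51.9,-15.5,0,0,0,8.5,-12.4,51.9,-15.5,0,0,0,8.5,-12.4,51.9,-15.5,0,0,0,8.5,-12.4,51.9,-15.5,0,0,0,8.5,-12.4,51.9,-15.5,0,0,0,8.5,-12.4,51.9,-15.5,0,0,0,8.5,-12.4,51.9,-15.5,0,0,0,8.5,-12.4,51.9,-15.5,0,0,0,8.5,-12.4,51.9,-15.5,0,0,0,8.5,-12.4,51.9,-15.5,0,0,0,8.5,-12.4,51.9,-15.5,0,0,0,8.5,-12.4,51.9,-15.5,0,0,0,8.5,-12.4,51.9,-15.5,0,0,0,8.5,-12.4,51.9,-15.5,0,0,0,8.5,-12.4,51.9,-15.5,0,0,0]
}}

```text
clock: 7.4
eef_pos: [475.9, -305.9, 300.2]
tool_rot: [-3.141, 0.0, 0.134]
force: [-0.8, 0.3, 0.5]
width: 85.0
gripper_force: 0.0
```

Run:
```python
from h import *
np.set_printoptions(precision=3,suppress=True)
s=ctrl.read_state();print(s['eef_pos'],s['tool_rot'],s['width'])
w=grab('wrist','w4.png');t=grab('top','top4.png')
H=np.hstack([cv2.resize(w,(400,300)),cv2.resize(t[205:295,210:330],(400,300))])
cv2.imwrite('pics/c4.png',H[...,::-1]);print(proj('wrist',[(475.8,-307,200)]))
print(tool((475.8,-307,141)))
```

```text
[ 475.925 -305.917  300.191] [-3.141  0.     0.134] 85.04006358103942
[[322.714 244.252]]
[-0.006  0.055 15.929]
```

View pics/c4.png

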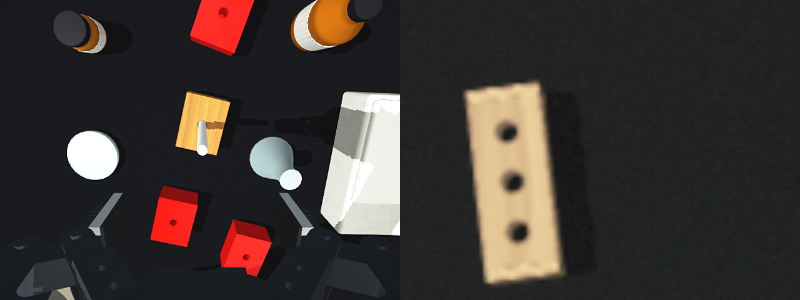

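The wrist view shows the rod tip at about (325,242), matching the predicted (323,244). I'll descend and close.

>>> {"fn": "jog_arm", "kwargs": {
  "increments": [8.5,0,0.1,4,0,0,0,8.5,0,0.1,8,0,0,0,8.5,0,0.1,11,0,0,0,8.5,0,0.1,13.5,0,0,0,8.5,0,0.1,15.2,0,0,0,8.5,0,0.1,15.9,0,0,0,8.5,0,0.1,15.9,0,0,0,8.5,0,0.1,15.9,0,0,0,0,0,0.1,15.9,0,0,0,0,0,0.1,15.9,0,0,0,0,0,0.1,15.9,0,0,0,0,0,0.1,15.9,0,0,0,0,0,0.1,15.9,0,0,0,0,0,0.1,15.9,0,0,0,0,0,0.1,15.9,0,0,0,0,0,0.1,15.9,0,0,0,0,0,0.1,15.9,0,0,0,0,0,0.1,15.9,0,0,0]
}}

```text
clock: 9.3
eef_pos: [475.7, -308.3, 141.5]
tool_rot: [3.142, -0.0, 0.131]
force: [-0.1, 0.6, 3.9]
width: 10.2
gripper_force: 58.4
```

Run:
```python
from h import *
np.set_printoptions(precision=2,suppress=True)
s=ctrl.read_state();print(s['eef_pos'],s['tool_rot'],s['width'],s['force'])
t=cv2.imread('pics/top4.png')[...,::-1].astype(int)
x0,y0=205,200;c=t[y0:300,x0:285];m=((c[...,0]>120)&(c[...,0]-c[...,2]>25)).astype(np.uint8)
ct=max(cv2.findContours(m,cv2.RETR_EXTERNAL,cv2.CHAIN_APPROX_NONE)[0],key=cv2.contourArea)
full=cv2.drawContours(np.zeros_like(m),[ct],-1,1,-1)
hm=full.astype(bool)&(c.sum(2)<380)
hm=cv2.erode(full,np.ones((5,5),np.uint8)).astype(bool)&hm
n,l,st,ce=cv2.connectedComponentsWithStats(hm.astype(np.uint8))
print(st)
b=cv2.boxPoints(cv2.minAreaRect(ct))+[x0,y0];print('box',[plane('top',p,50)[:2] for p in b])
for k in range(1,n):
    if st[k,4]<4: continue
    ys,xs=np.nonzero(l==k);w=450-c[ys,xs].sum(1)
    uv=(np.average(xs,weights=w)+x0,np.average(ys,weights=w)+y0);print(uv,plane('top',uv,50))
# side view: hole centres read off crop c3 (scale 4, offset 200,220)
for p in [(343,308),(411,321),(480,332)]:
    print('side',plane('side',((p[0]+.5)/4-.5+200,(p[1]+.5)/4-.5+220),50))
```

```text
[ 475.73 -308.33  141.48] [ 3.14 -0.    0.13] 10.232391808422523 [-0.1   0.58  3.9 ]
[[   0    0   80  100 7906]
 [  34   42    6    6   30]
 [  36   56    6    7   32]
 [  37   72    7    6   32]]
box [array([530.91, 261.32]), array([538.66, 193.87]), array([367.24, 171.84]), array([359.93, 238.07])]
(np.float64(241.88195216907675), np.float64(244.355255839822)) [492.6  221.86  50.  ]
(np.float64(243.55192991366175), np.float64(259.2917724733367)) [448.18 215.96  50.  ]
(np.float64(245.22002978406553), np.float64(274.3410275502606)) [403.86 210.11  50.  ]
side [492.31 220.92  50.  ]
side [447.64 216.04  50.  ]
side [403.47 209.26  50.  ]
```

>>> {"fn": "jog_arm", "kwargs": {
  "increments": [0,0,0,-2,0,0,0,0,0,0,-5,0,0,0,0,0,0,-9,0,0,0,0,0,0,-13,0,0,0,0,1,-10,-16,0,0,0,0,4.1,-52.3,-16,0,0,0,0,4.1,-52.3,-16,0,0,0,0,4.1,-52.3,-16,0,0,0,0,4.1,-52.3,-16,0,0,0,0,4.1,-52.3,-16,0,0,0,0,4.1,-52.3,-16,0,0,0,0,4.1,-52.3,-16,0,0,0,0,4.1,-52.3,-16,0,0,0,0,4.1,-52.3,-16,0,0,0,0,4.1,-52.3,-16,0,0,0,0,4.1,-52.3,-16,0,0,0,0,4.1,-52.3,-16,0,0,0,0,4.1,-52.3,-16,0,0,0,0,4.1,-52.3,-16,0,0,0,0,4.1,-52.3,-16,0,0,0]
}}

```text
clock: 11.3
eef_pos: [448.1, 214.2, 301.3]
tool_rot: [3.141, -0.0, 0.129]
force: [0.2, 0.2, -0.4]
width: 10.6
gripper_force: 58.7
```

Run:
```python
from h import *
s=ctrl.read_state();print(s['eef_pos'],s['tool_rot'],s['width'],s['force'],s['clock'])
print('need',tool((448,215.8,300)))
w=grab('wrist','w5.png');t=grab('side','side5.png')
H=np.hstack([cv2.resize(w,(400,300)),cv2.resize(t[170:320,230:330],(400,600))[:600]]) if 0 else None
C=np.zeros((600,800,3),np.uint8);C[:300,:400]=cv2.resize(w,(400,300));C[:,400:]=cv2.resize(t[175:325,235:335],(400,600));cv2.imwrite('pics/c5.png',C[...,::-1])
x,y,_=s['eef_pos'];print('side proj foot/top if straight',proj('side',[(x,y,170),(x,y,180),(x,y,260)]),'hole',proj('side',[(448,215.8,50)]))
```

```text
[448.14123168 214.23669322 301.3404512 ] [ 3.14115280e+00 -6.33277955e-05  1.28993988e-01] 10.617136622898666 [ 0.18918448  0.22032534 -0.43162342] 11.3
need [ 0.00609552 -0.15690755  0.1339765 ]
side proj foot/top if straight [[303.26034738 263.04826849]
 [303.33219465 259.85401713]
 [303.92952044 233.28231892]] hole [[302.27544681 299.77654566]]
```

View pics/c5.png

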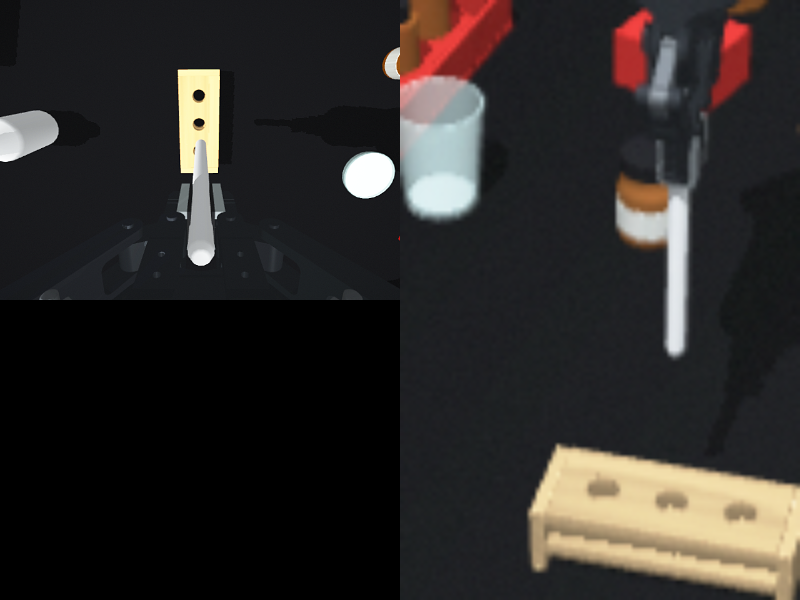

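The rod hangs straight: its foot is at side pixel (303.8,263.7), against a predicted (303.3,263.0). I'll lower it to just above the hole and check.

>>> {"fn": "jog_arm", "kwargs": {
  "increments": [0,0,-0.15,3,0,0,0,0,0,-0.15,6,0,0,0,0,0,-0.15,9,0,0,0,0,0,-0.15,10.5,0,0,0,0,0,-0.15,10.5,0,0,0,0,0,-0.15,10.5,0,0,0]
}}

```text
clock: 12.0
eef_pos: [448.0, 217.0, 196.7]
tool_rot: [-3.141, -0.0, 0.131]
force: [0.5, -0.4, -0.6]
width: 10.3
gripper_force: 58.7
```

Run:
```python
from h import *
s=ctrl.read_state();print(s['eef_pos'],s['tool_rot'],s['width'],s['force'],s['clock'])
print('need',tool((448,215.8,131.3)))
w=grab('wrist','w6.png');t=grab('side','side6.png')
C=np.zeros((480,800,3),np.uint8);C[:,:400]=cv2.resize(w[150:270,270:370],(400,480));C[:,400:]=cv2.resize(t[250:330,270:337],(400,480));cv2.imwrite('pics/c6.png',C[...,::-1])
print('hole wrist',proj('wrist',[(448,215.8,50)]),'side',proj('side',[(448,215.8,50)]),'foot',proj('side',[(448,215.8,65)]))
```

```text
[447.99867537 216.97911349 196.66430001] [-3.14146468e+00 -2.87735848e-04  1.30889168e-01] 10.296238541065634 [ 0.54901609 -0.43791004 -0.55117036] 12.0
need [-0.01713872  0.11775651  6.53641032]
hole wrist [[323.82188831 227.45946075]] side [[302.27544681 299.77654566]] foot [[302.37241478 295.42865034]]
```

View pics/c6.png

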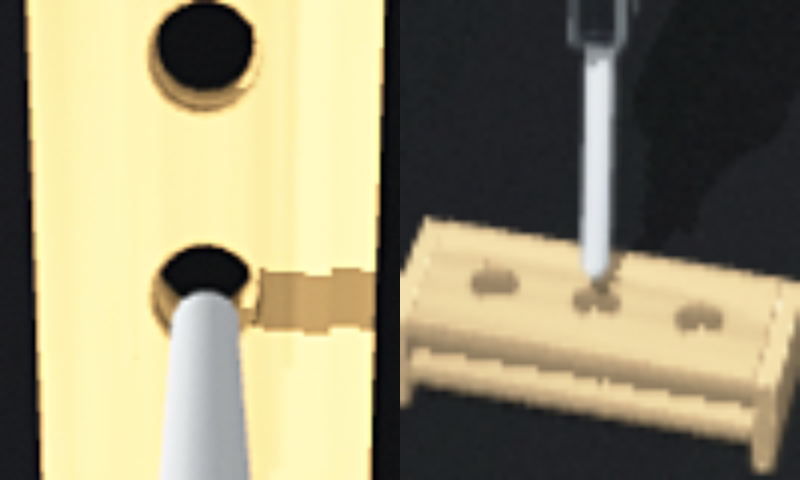

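In the wrist crop the rod is centred over the middle hole (207 against 205 px), and in the side crop too (596 against 597 px). I'll lower it in.

>>> {"fn": "jog_arm", "kwargs": {
  "increments": [0,0,0,0.8,0,0,0,0,0,0,1.6,0,0,0,0,0,0,2.2,0,0,0,0,0,0,2.8,0,0,0,0,0,0,3.4,0,0,0,0,0,0,4,0,0,0,0,0,0,4,0,0,0]
}}

```text
clock: 12.8
eef_pos: [447.1, 216.7, 155.4]
tool_rot: [3.141, 0.002, 0.131]
force: [0.0, -0.7, -0.3]
width: 10.8
gripper_force: 58.7
```

>>> {"fn": "jog_arm", "kwargs": {
  "increments": [0,0,0,0.6,0,0,0,0,0,0,1.2,0,0,0,0,0,0,1.6,0,0,0,0,0,0,2,0,0,0,0,0,0,2.2,0,0,0,0,0,0,2.2,0,0,0]
}}

```text
clock: 13.4
eef_pos: [447.5, 216.9, 134.0]
tool_rot: [3.141, 0.0, 0.131]
force: [0.3, 0.5, 0.5]
width: 10.5
gripper_force: 58.7
```

Still no contact, with the foot about 2–3 mm up. I'll ease it down, then check force.

>>> {"fn": "jog_arm", "kwargs": {
  "increments": [0,0,0,0.1,0,0,0,0,0,0,0.2,0,0,0,0,0,0,0.25,0,0,0,0,0,0,0.25,0,0,0]
}}

```text
clock: 13.8
eef_pos: [447.7, 217.0, 131.8]
tool_rot: [-3.142, -0.0, 0.131]
force: [-0.1, 0.5, -0.9]
width: 10.2
gripper_force: 58.7
```

>>> {"fn": "jog_arm", "kwargs": {
  "increments": [4,0,0,0,0,0,0,4,0,0,0,0,0,0,4,0,0,0,0,0,0,6,0,0,0,0,0,0,6,0,0,0,0,0,0,6,0,0,0,0,0,0,6,0,0,-2,0,0,0,6,0,0,-5,0,0,0,6,0,0,-9,0,0,0,6,0,0,-13,0,0,0,6,0,0,-16,0,0,0,6,0,0,-16,0,0,0]
}}

```text
clock: 15.0
eef_pos: [449.9, 218.3, 296.0]
tool_rot: [-3.139, -0.008, 0.131]
force: [-0.1, 1.6, 0.3]
width: 60.1
gripper_force: 0.0
```

Run:
```python
from h import *
s=ctrl.read_state();print(s['eef_pos'],s['width'],s['force'],s['clock'])
t=grab('side','side7.png');w=grab('wrist','w7.png')
C=np.zeros((480,800,3),np.uint8);C[:,:500]=cv2.resize(t[120:360,140:390],(500,480));C[:225,500:]=cv2.resize(w,(300,225));cv2.imwrite('pics/c7.png',C[...,::-1])
print(proj('side',[(448,216,190),(448,216,50)]))
```

```text
[449.89307804 218.31190098 295.96279968] 60.13140024932535 [-0.13650797  1.57167671  0.27540364] 15.0
[[303.19847605 257.0762557 ]
 [302.24738094 299.8270422 ]]
```

View pics/c7.png

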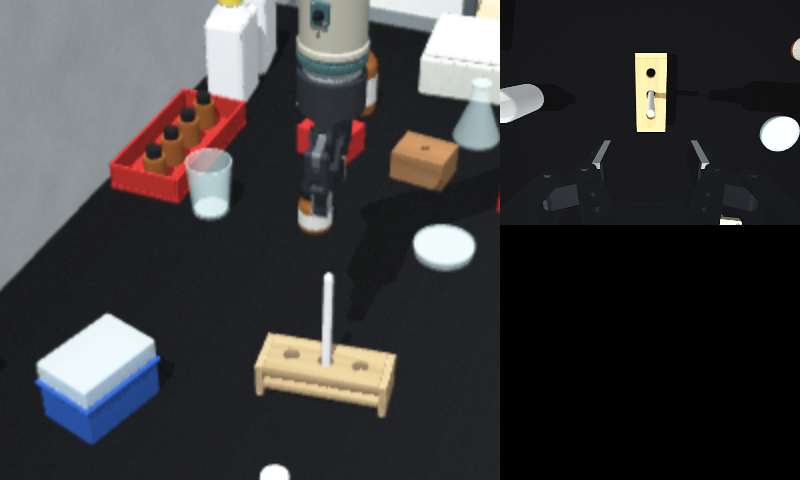

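The rod stands in the middle hole with its top at side pixel (304,257.5). That matches (303,257) for a rod standing on the bench. The gripper is clear and the other things have not moved.

```bash
python3 -c "
from cell import ctrl
print(ctrl.finish_job())"
```

```text
the job is handed in; nothing more can be done
None
```

The job is handed in at about 15 s: the rack was tipped onto its feet with the flush deck up, and the rod was released standing on the bench through both decks at the middle hole, with the other things left where they were.

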